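Load the damper bleed pot and hold its bayonet lid at the vent mark

TASK

Get the car's damper ready for air bleeding: lift it out of the building stand, lower it upright through the mouth of the bleed pot into the holder inside and let it go. Then put on the bayonet lid with its two lugs down through the rim's notches, turn it clockwise (seen from above) half way to the lock, so that its pointer tabs stand at the single-rib vent marks 45 degrees on, and never let it reach the lock catch. Finish still gripping the lid there, motionless, ready for the pump; leave the other things on the table where they are.

Things in the scene. Friction and masses are not known exactly. Their poses are not given: they have to be found in the camera images.
- pot: Round bleed pot, fixed to the table: rubber foot 100 mm wide and 6 mm high, aluminium wall 82 mm wide, rim 50 mm above the table. Origin: centre of its underside, z up, +x towards one of the two rim notches. A brass hose nipple on the +x side reaches 64 mm from the axis, 22 mm up.
- pot_mouth (a point): Centre of the mouth at the rim's upper face, 50 mm up; axes as the pot's. The aluminium lip is 5 mm thick and leaves an opening 61 mm wide; below it the bore is 73 mm wide. A seated lid has its underside 18 mm below this point.
- pot_notch (a point): Middle of one of the two notches, 44 degrees wide, cut through the lip at the pot's +x and -x, 34 mm from the axis, at rim height. The lid's lugs go down through them, then, clockwise seen from above, slide under the lip with 2 mm to spare. Counter-clockwise they meet a stop at once.
- pot_vent (a point): Outer end of a single rib on the wall, 52 mm from the axis, 48 mm up, at -45 degrees from the pot's +x (clockwise from the notch seen from above); a like one is opposite, at +135 degrees. This is the vent mark, half way to the lock.
- pot_lock (a point): Lock mark: a pair of ribs on the wall at -90 degrees from the pot's +x, 52 mm from the axis, and a like pair opposite. Turning the lid, its lugs meet a sprung catch at about 75 degrees from entry; it clicks home at 90 degrees, where there is a solid stop.
- pot_seat (a point): On the pot's axis 6 mm above the table, where the foot of the seated damper rests: bottom of a hole 23 mm wide in a black holder block 50 mm square, whose top is 28 mm above the table. A seated damper's top is 46 mm above the rim.
- lid: Loose bayonet lid, about 130 g, 113 mm high, starts upright on the table. Origin: centre of its underside; z up; x along its bar handle and its lugs; the same turned by 180 degrees. Hollow plug 57 mm wide (51 inside), z 0 to 18 mm, its lowest 6 mm tapering to 51; aluminium flange 88 mm wide, z 18 to 23, which rests on the rim; clear dome 57 mm wide to z 80; aluminium cap 60 mm wide, z 80 to 85.
- lid_bar (a point): Middle of the lid's black bar handle, 99 mm above the lid's underside. Bar: 56 mm long (lid x), 12 mm thick (lid y), 28 mm high (lid z 85 to 113 mm), on the cap. Axes as the lid's.
- lid_lug (a point): Outer end of one of the lid's two lugs, at +x and -x on the plug, in line with the bar: z 6 to 11 mm, 18 mm wide, reaching 34.5 mm from the lid's axis. Point at 8.5 mm height.
- lid_pointer (a point): Outer end of one of two small pointer tabs on the flange, at the lid's +x and -x, in line with the bar and lugs, 49 mm from the axis, 20.5 mm above the lid's underside.
- damper: Loose damper, about 70 g: aluminium cylinder 20 mm wide, 90 mm long, standing upright; foot tapers to 14 mm over the lowest 10 mm; black adjuster ring 27 mm wide at z 42 to 48 mm. Origin: centre of its foot; z up along it. It starts in an end hole of the building stand, its foot 6 mm and its top 96 mm above the table.
- damper_top (a point): Centre of the damper's upper end, 90 mm above its foot.
- stand: Building stand, fixed, low grey block 124 x 46 x 32 mm, three holes 23 mm wide in a row along its x (38 mm apart), 26 mm deep; the damper stands in the hole at -x. Origin: centre of the underside.
- tool_stand: Bystander: black slotted stand 62 x 142 mm with three upright grey-gripped hex drivers, 152 mm high in all. Origin: centre of the underside.
- weight: Bystander: brass chassis weight 30 x 50 x 8 mm, lying flat. Origin: centre of the underside.
- gauge: Bystander: flat aluminium camber gauge about 63 x 110 mm, up to 8 mm high, lying flat. Origin: on the underside, in the middle of its long bar.
- pliers: Bystander: blue-handled steel pliers, about 165 mm long, 12 mm high, lying flat. Origin: on the underside at the pivot; x towards the jaws.
There are look-alikes about, which are no part of the job. Of the things that look like the damper, the larger one is meant.

How it is judged:
On the way, in this order (a step that is already met when the one before it is completed fails the run):
1. the damper stands fully home in the pot's holder, upright and let go (horizontal distance between damper and pot_seat below 0.008 m and z of damper in the frame of pot below 0.01 m and angle between damper's own z axis and vertical below 0.2 rad and contact force between the fingers and damper below 0.1 N), for 0.2 s.
2. the lid is down on the rim with its lugs through the notches, not yet turned (horizontal distance between lid and pot_mouth below 0.006 m and z of lid in the frame of pot below 0.0345 m and angle between the x axis of lid and the x axis of pot, either way round below 0.26 rad), for 0.1 s.
At the end, for the whole second after the job is handed in: Gripper still holding the lid (over 3 N), lid at rest, level within 0.08 rad, on the rim within 3.5 mm, centred within 6 mm, turned 45 degrees (within 10) clockwise from its entry; damper upright, home in the holder: foot within 4 mm of its seat height, 8 mm of the axis (angle between the x axis of lid and the x axis of pot, either way round between 0.61 and 0.96 rad and horizontal distance between lid and pot_mouth below 0.006 m and z of lid in the frame of pot between 0.029 and 0.0355 m and angle between lid's own z axis and vertical below 0.08 rad and angular speed of lid below 0.1 rad/s and contact force between the fingers and lid above 3 N and horizontal distance between damper and pot_seat below 0.008 m and z of damper in the frame of pot below 0.01 m and angle between damper's own z axis and vertical below 0.2 rad); the arm keeps its last pose, push and grip.
It fails at once if the lid is turned to the lock catch (more than 69 degrees) (horizontal distance between lid and pot_mouth below 0.01 m and z of lid in the frame of pot below 0.036 m and angle between the x axis of lid and the x axis of pot, either way round above 1.2 rad).
It fails at once if a bystander is moved by more than 20 mm (distance of any of tool_stand, weight, gauge, pliers from where it was at the start of the episode above 0.02 m).
It also fails if it takes over 67 s, if anything falls off the work surface, if the arm or the gripper's body presses on something with over 40 N, if the wrist force passes 120 N, or if a joint passes its speed limit or range.

ROBOT

A 7-joint arm with a two-finger parallel gripper is mounted at the origin on the work surface. World frame = base frame: x ahead of the robot, y to its left, z up, the work surface at z = 0. Lengths are in m, angles in rad, forces in N, time in s.
With the tool pointing down it reaches from about 0.425 to 0.875 m from the base axis. Payload 4.7 kg.
Tool frame: the origin (TCP) lies at the very end of the fingers, on their centre line; the grasp point (between the pads) lies manip.hold_point_z behind it (manip.hold_point_z is the distance from the TCP to the grasp point, in m); z points along the fingers, y is the direction in which the jaws open and shut (so a half turn about z gives the same grasp; the last joint's range is limited). The gripper opens to 85 mm and grips with 20 to 120 N. Pads are 22 mm wide; open, the fingers measure 114 mm over their backs; the gripper's body (76 mm by 85 mm) begins 54 mm behind the grasp point. The pads swing forward as they close: fully open they stand 13 mm farther back than shut.
Start: joints at [1.252, 0.321, -0.07, 1.45, 0.023, 1.371, -0.057], TCP at [0.212, -0.614, 0.231] pointing down, gripper open.
Joint ranges: [-2.86, 2.86], [-0.3, 2.09], [-1.38, 1.24], [0.06, 2.45], [-1.56, 4.7], [0.09, 2.05], [-2.69, 2.69]. Speed limits (rad/s): [2.57, 2.57, 3.14, 3.14, 3.14, 3.14, 3.14].

INTERFACE

Orientations are given as a unit quaternion [w, x, y, z].
In Python, from plant import manip, imaging, hand_in gives the robot as it stands.
- The arm moves only by the tool servo_tool, never from a script. Its argument "rows" is a list of rows, each an object of numbers: "tx", "ty", "tz": the shift along the world's x, y, z in mm; "spin": the turn about the world's z in rad; "fingers": the opening, from -1 (shut) to 1 (fully open), so that 0 is half open. In form: [{"tx": .., "ty": .., "tz": .., "spin": .., "fingers": ..}, ...]. A call has 1 to 20 rows; each row is the pose to reach, as a shift and turn from the pose measured when the call began; what a row does not reach only later rows make up. A row lasts 1/12 s, in which the tool goes at most 41.7 mm and 7.16 degrees, less where a joint would pass 70% of its speed; a pose out of reach is approached as far as the arm can. A call with a gripper value outside its range is refused whole. The fingers move at their own pace and stop on an object; the grip force is fixed at half the most. Time passes only in rows, so rows that repeat a pose let the fingers close. It gives the time, the measured TCP pose, the force and the opening at its end, in the units of the state.
- manip.state(): the state, without advancing time (a new reading comes with each control period).
- imaging.grab_frame(name): name is "side" or "top"; returns the picture (400x640x3 uint8, red, green, blue); there is no depth.
- imaging.camera_info(name): a dict with "vertical_fov" (degrees; the focal length in pixels is half the picture's height over the tangent of half this angle, whatever the lens; pixels are square), "cx", "cy" (the principal point, pixels), "cam_to_world" (4x4, takes a point from camera to world coordinates). Camera axes: x right, y down, z forward; pixel columns grow to the right and rows downward; lengths in m; the calibration is good to about 2 mm. A picture is of the moment at which its call begins. camera_info takes no time and is no camera call.
- hand_in(): hands the job in, once; it reports no verdict.
The state is a dict: "clock": time; "joints": joint angles; "joint_velocities": joint speeds; "joint_efforts": joint torques, N m; "tool_pos": TCP position; "ee_rot": TCP orientation; "ft_force": force on the tool from outside, world axes, zero at the start; "moment": the same for the moment, N m; "width": finger opening in m.
Only numpy, scipy, OpenCV 4.12 (cv2) and the standard library are available. Lean on these libraries where they do the work, as an engineer would, in place of code of your own. Each camera call takes 0.05 s, during which the arm holds its last target.

## Working session

There is one attempt and no reset: what is moved stays moved. The work goes in short steps, Python scripts to look and compute and a tool call to move; the robot and the scene stay as the last step left them, time stands still between calls to the robot, and variables do not carry over. Pictures are saved under pics/ and viewed, and the job is handed in when it is done.

Besides the shell and the picture viewer there is one more tool, called after "Request:" as name([rows], argument=value, ...), one row to a line, values as JSON. servo_tool: Moves the arm, as the interface text tells. Its arguments: {"type":"object","properties":{"rows":{"type":"array"}},"required":["rows"]}

```bash
ls; mkdir -p pics
python3 - <<'E'
from plant import manip, imaging
import cv2, numpy as np
s=manip.state(); print({k:np.round(v,4).tolist() for k,v in s.items()}); print(manip.hold_point_z)
for n in ("side","top"):
    f=imaging.grab_frame(n); cv2.imwrite(f"pics/{n}0.png",f[...,::-1]); c=imaging.camera_info(n); print(n,c)
E
```

```text
pics
{'clock': 0.0, 'joints': [1.2521, 0.3218, -0.0701, 1.4517, 0.0226, 1.3708, -0.0569], 'joint_velocities': [-0.0, -0.0004, 0.0008, -0.0019, -0.0005, 0.0, 0.0001], 'joint_efforts': [-0.0007, -49.3578, -0.3827, -31.4331, 0.013, 0.0113, -0.0], 'tool_pos': [0.2121, -0.6138, 0.2302], 'ee_rot': [-0.001, 0.9862, 0.1656, -0.0002], 'ft_force': [-0.4677, 0.1846, 0.1357], 'moment': [-0.0285, 0.0251, -0.0069], 'width': 0.0855}
0.0187
side {'vertical_fov': 45.62460620480302, 'cx': 322.69441535683427, 'cy': 202.17772318718082, 'cam_to_world': array([[ 0.84779824, -0.39241808,  0.35671584,  0.26187184],
       [-0.5299861 , -0.65077454,  0.54369774, -0.5925022 ],
       [ 0.01878476, -0.65000043, -0.75970164,  0.81615995],
       [ 0.        ,  0.        ,  0.        ,  1.        ]])}
top {'vertical_fov': 46.605496296285075, 'cx': 325.7247336689328, 'cy': 197.6022950000648, 'cam_to_world': array([[ 0.02689995, -0.98810407,  0.15141581,  0.44320113],
       [-0.99922794, -0.02223988,  0.03238678, -0.07216229],
       [-0.02863404, -0.15217011, -0.98793945,  1.05763352],
       [ 0.        ,  0.        ,  0.        ,  1.        ]])}
```

View pics/side0.png

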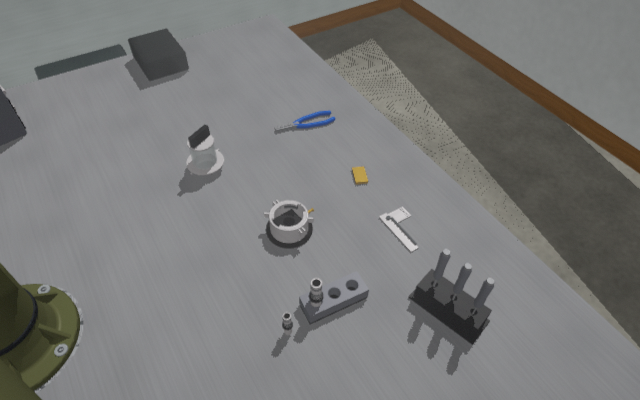

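View pics/top0.png

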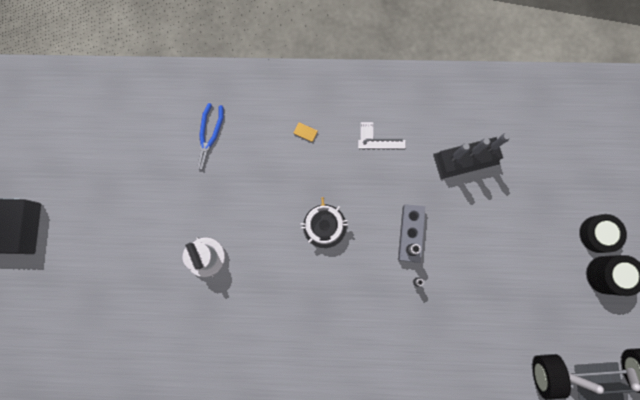

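Candidates for the damper:
- The one in the stand's end hole, side (316,287), top (415,249). It is larger.
- The loose one on the table, side (287,320), top (419,282). It is smaller, so a look-alike.

I choose the first and check it in close crops.

Run:
```python
import cv2, numpy as np
s=cv2.imread('pics/side0.png');t=cv2.imread('pics/top0.png')
def cr(im,x0,y0,w,h,k): return cv2.resize(im[y0:y0+h,x0:x0+w],None,fx=k,fy=k,interpolation=cv2.INTER_CUBIC)
a=cr(s,255,190,130,150,4); cv2.imwrite('pics/c_side.png',a)
b=cr(t,290,185,150,110,5); cv2.imwrite('pics/c_top.png',b)
c=np.hstack([cr(s,170,110,70,80,5),cr(t,175,225,70,80,5)]); cv2.imwrite('pics/c_lid.png',c)
```

```text
(no output)
```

View pics/c_side.png

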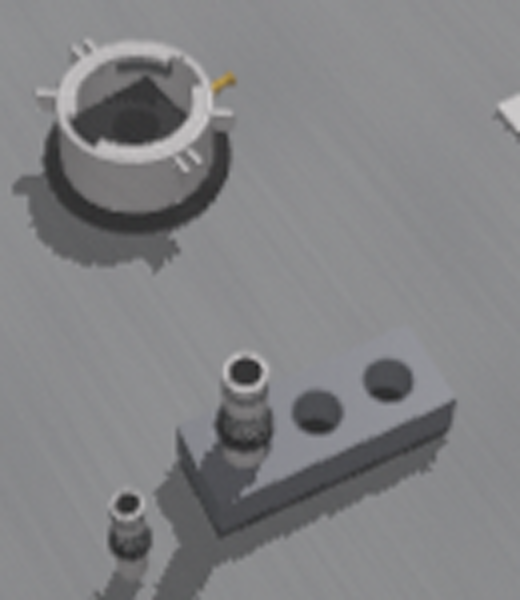

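View pics/c_top.png

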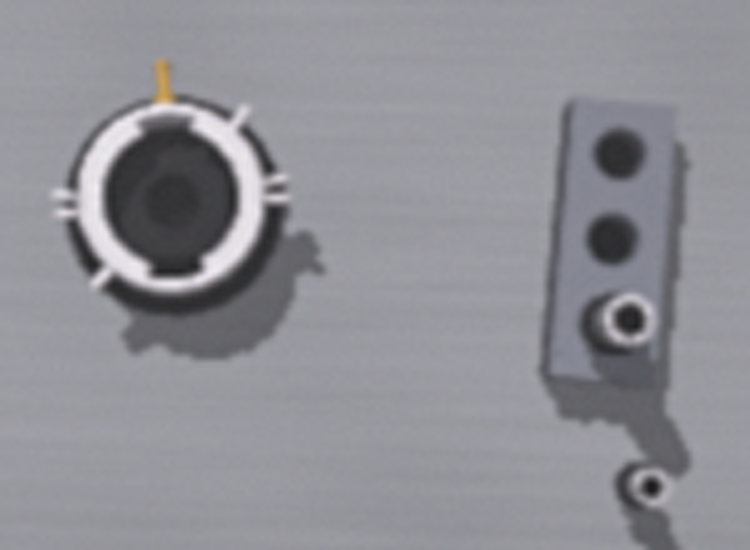

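View pics/c_lid.png

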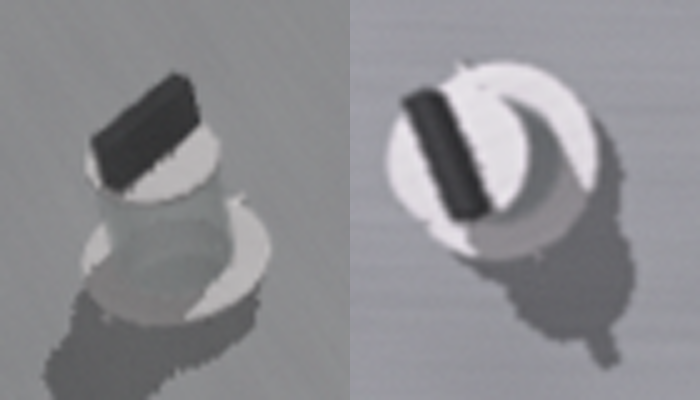

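The crops confirm it. The damper in the stand is the larger one, with its top at side (316.5,283.5) and top (415.5,249). The pot's nipple points up in the top view, with single ribs upper right and lower left. Now I'll measure.

```bash
cat > h.py <<'E'
import cv2, numpy as np
from plant import manip, imaging
CI={n:imaging.camera_info(n) for n in("side","top")}
def ray(n,u,v):
    c=CI[n]; f=200/np.tan(np.radians(c["vertical_fov"])/2); M=np.array(c["cam_to_world"])
    d=M[:3,:3]@np.array([(u-c["cx"])/f,(v-c["cy"])/f,1]); return M[:3,3],d/np.linalg.norm(d)
def plane(n,u,v,z):
    o,d=ray(n,u,v); return o+d*(z-o[2])/d[2]
def proj(n,p):
    c=CI[n]; f=200/np.tan(np.radians(c["vertical_fov"])/2); q=np.linalg.inv(np.array(c["cam_to_world"]))@np.r_[p,1]
    return np.array([c["cx"]+f*q[0]/q[2],c["cy"]+f*q[1]/q[2]])
def tri(ps,pt):
    A=np.zeros((3,3));b=np.zeros(3);R=[]
    for n,p in(("side",ps),("top",pt)):
        o,d=ray(n,*p);P=np.eye(3)-np.outer(d,d);A+=P;b+=P@o;R.append((o,P))
    x=np.linalg.solve(A,b); return x,[round(1000*np.linalg.norm(P@(x-o)),1) for o,P in R]
def blobs(im,box,lo,hi=256,amin=20):
    x0,y0,x1,y1=box; k=4
    c=cv2.resize(im[y0:y1,x0:x1],None,fx=k,fy=k,interpolation=cv2.INTER_CUBIC)
    g=cv2.cvtColor(c,cv2.COLOR_BGR2GRAY); m=((g>=lo)&(g<hi)).astype(np.uint8)
    cs,_=cv2.findContours(m,cv2.RETR_EXTERNAL,cv2.CHAIN_APPROX_NONE); out=[]
    for q in cs:
        if cv2.contourArea(q)<amin*k*k or len(q)<5: continue
        q=(q.astype(np.float32)+.5)/k-.5+np.array([x0,y0],np.float32); out.append(q)
    return sorted(out,key=cv2.contourArea,reverse=True)
E
python3 - <<'E'
from h import *
s=cv2.imread('pics/side0.png');t=cv2.imread('pics/top0.png')
for nm,im,box,lo in(("dS",s,(300,274,332,312),165),("dT",t,(400,238,430,262),190),("potS",s,(255,190,325,245),165),("potT",t,(292,190,355,255),195)):
    for q in blobs(im,box,lo)[:2]: 
        print(nm,cv2.contourArea(q),cv2.fitEllipse(q),cv2.boundingRect(q.astype(int)))
for nm,im,box,hi in(("barS",s,(180,118,220,152),75),("barT",t,(178,235,220,275),80)):
    for q in blobs(im,box,0,hi)[:2]:
        r=cv2.minAreaRect(q); print(nm,r,cv2.boxPoints(r).round(1).tolist())
E
```

```text
potS 301.65625 ((287.8988952636719, 214.60643005371094), (28.11443519592285, 39.90316390991211), 92.859375) (263, 199, 50, 31)
potT 1036.21875 ((323.6554260253906, 223.79739379882812), (35.33245086669922, 38.92923355102539), 38.179351806640625) (305, 205, 37, 38)
barS ((198.89166259765625, 135.99603271484375), (11.477916717529297, 25.628143310546875), 49.9697380065918) [[185.39999389648438, 139.8000030517578], [205.0, 123.4000015258789], [212.39999389648438, 132.10000610351562], [192.8000030517578, 148.60000610351562]]
barT ((194.2372589111328, 255.7647247314453), (27.267738342285156, 7.671910285949707), 67.4569320678711) [[185.5, 244.60000610351562], [192.60000610351562, 241.6999969482422], [203.0, 266.8999938964844], [195.89999389648438, 269.79998779296875]]
```

Run:
```python
from h import *
s=cv2.imread('pics/side0.png');t=cv2.imread('pics/top0.png')
def T(u,v): return(290+(u+.5)/5-.5,185+(v+.5)/5-.5)
def S(u,v): return(255+(u+.5)/4-.5,190+(v+.5)/4-.5)
P=lambda *a:plane(*a)*1000
# ribs, nipple top view
r={k:P("top",*T(*p),.048) for k,p in dict(v1=(245,108),v2=(96,285),lL=(52,203),lR=(290,188)).items()}
r['nip']=P("top",*T(162,62),.022)
for k,v in r.items(): print(k,v.round(1))
for a,b in(("v1","v2"),("lL","lR")): 
    d=r[a]-r[b]; print(a,b,"len",np.linalg.norm(d).round(1),"mid",((r[a]+r[b])/2).round(1),"ang",np.degrees(np.arctan2(d[1],d[0])).round(1))
# rim inner/outer ellipse from top, opening
def ell(im,box,lo,ks,inner=False):
    x0,y0,x1,y1=box;k=4
    g=cv2.cvtColor(cv2.resize(im[y0:y1,x0:x1],None,fx=k,fy=k,interpolation=cv2.INTER_CUBIC),cv2.COLOR_BGR2GRAY)
    m=(g>=lo).astype(np.uint8)
    if ks:m=cv2.morphologyEx(m,cv2.MORPH_OPEN,cv2.getStructuringElement(cv2.MORPH_ELLIPSE,(ks,ks)))
    cs,_=cv2.findContours(m,cv2.RETR_EXTERNAL,cv2.CHAIN_APPROX_NONE)
    q=np.vstack([c for c in cs if cv2.contourArea(c)>100]); q=cv2.convexHull(q)
    q=(q.astype(np.float32)+.5)/k-.5+np.array([x0,y0],np.float32); return q
def planefit(n,q,z):
    w=np.array([plane(n,*p[0],z)[:2] for p in q]); c,r=cv2.minEnclosingCircle((w*1000).astype(np.float32))
    A=np.c_[2*w,np.ones(len(w))];x=np.linalg.lstsq(A,(w**2).sum(1),rcond=None)[0]
    return (x[:2]*1000).round(1),round(1000*np.sqrt(x[2]+x[0]**2+x[1]**2),1)
for lo in(185,200,215):
    q=ell(t,(292,190,355,255),lo,17); print("rim top",lo,planefit("top",q,.05))
for lo in(140,160,175,190):
    try:q=ell(s,(255,190,325,245),lo,9); print("rim side",lo,planefit("side",q,.05))
    except Exception as e: print(e)
for lo in(170,185,200):
    q=ell(t,(405,238,427,260),lo,0); print("damp top",lo,planefit("top",q,.096))
for lo in(130,145,160):
    q=ell(s,(306,275,326,295),lo,0); print("damp side",lo,planefit("side",q,.096))
q1=S(246,372);q2=T(629,320); print(q1,q2,"tri damper top",*tri(q1,q2)); 
print("holes stand plane", [P("top",*T(*p),.032).round(1).tolist() for p in((619,153),(611,240))],[P("side",*S(*p),.032).round(1).tolist() for p in((388,380),(318,412))])
# decoy
print("decoy",*tri(S(127,503),T(651,486)))
# lid
L=lambda u,v:(175+(u-350+.5)/5-.5,225+(v+.5)/5-.5)
LS=lambda u,v:(170+(u+.5)/5-.5,110+(v+.5)/5-.5)
# bar top corners top view: quad of bar
for lo in(0,):
    r0=blobs(t,(178,235,220,275),0,80)[0]; 
    c,_,_=cv2.minAreaRect(r0); print('bar ctr top z.099',P("top",*c,.099).round(1))
    r1=blobs(s,(180,118,220,152),0,75)[0]; c2,_,_=cv2.minAreaRect(r1); print('bar ctr side z.099',P("side",*c2,.099).round(1),tri(c2,c))
    vx,vy,x,y=cv2.fitLine(r0,cv2.DIST_L2,0,.01,.01).ravel(); a=P("top",x-10*vx,y-10*vy,.106);b=P("top",x+10*vx,y+10*vy,.106); d=a-b; print("bar ang",np.degrees(np.arctan2(d[1],d[0])))
for a in ((461,66),(538,256)): print("pointer",P("top",*L(*a),.0205).round(1))
```

```text
v1 [579.5 -67.8  48. ]
v2 [500.5  -4.9  48. ]
lL [535.7  15.5  48. ]
lR [544.8 -88.2  48. ]
nip [603.1 -29.8  22. ]
v1 v2 len 101.0 mid [540.  -36.4  48. ] ang -38.5
lL lR len 104.1 mid [540.2 -36.4  48. ] ang 95.0
rim top 185 (array([540.1, -36.2]), np.float64(40.0))
rim top 200 (array([565.9, -36.2]), np.float64(25.5))Traceback (most recent call last):
  File "<stdin>", line 26, in <module>
  File "<stdin>", line 19, in ell
    return _nx.concatenate(arrs, 0, dtype=dtype, casting=casting)
           ~~~~~~~~~~~~~~~^^^^^^^^^^^^^^^^^^^^^^^^^^^^^^^^^^^^^^^
ValueError: need at least one array to concatenate
```

```bash
cat >> h.py <<'E'
def T(u,v): return(290+(u+.5)/5-.5,185+(v+.5)/5-.5)
def S(u,v): return(255+(u+.5)/4-.5,190+(v+.5)/4-.5)
P=lambda *a:plane(*a)*1000
def ell(im,box,lo,ks):
    x0,y0,x1,y1=box;k=4
    g=cv2.cvtColor(cv2.resize(im[y0:y1,x0:x1],None,fx=k,fy=k,interpolation=cv2.INTER_CUBIC),cv2.COLOR_BGR2GRAY)
    m=(g>=lo).astype(np.uint8)
    if ks:m=cv2.morphologyEx(m,cv2.MORPH_OPEN,cv2.getStructuringElement(cv2.MORPH_ELLIPSE,(ks,ks)))
    cs,_=cv2.findContours(m,cv2.RETR_EXTERNAL,cv2.CHAIN_APPROX_NONE)
    cs=[c for c in cs if cv2.contourArea(c)>50]
    if not cs: return None
    q=cv2.convexHull(np.vstack(cs)); return (q.astype(np.float32)+.5)/k-.5+np.array([x0,y0],np.float32)
def planefit(n,q,z):
    if q is None: return None
    w=np.array([plane(n,*p[0],z)[:2] for p in q])
    A=np.c_[2*w,np.ones(len(w))];x=np.linalg.lstsq(A,(w**2).sum(1),rcond=None)[0]
    return (x[:2]*1000).round(1).tolist(),round(1000*float(np.sqrt(x[2]+x[0]**2+x[1]**2)),1)
E
python3 - <<'E'
from h import *
s=cv2.imread('pics/side0.png');t=cv2.imread('pics/top0.png')
for lo in(165,175,185): print("rim top",lo,planefit("top",ell(t,(292,190,355,255),lo,17),.05))
for lo in(140,150,160,170): print("rim side",lo,planefit("side",ell(s,(255,190,325,245),lo,9),.05))
for lo in(170,185,200): print("damp top",lo,planefit("top",ell(t,(405,238,427,260),lo,0),.096))
for lo in(120,130,140,150): print("damp side",lo,planefit("side",ell(s,(308,276,326,292),lo,0),.096))
q1=S(246,372);q2=T(629,320); print(q1,q2,"tri damper top",*tri(q1,q2)); 
print("holes stand plane", [P("top",*T(*p),.032).round(1).tolist() for p in((619,153),(611,240))],[P("side",*S(*p),.032).round(1).tolist() for p in((388,380),(318,412))])
print("decoy",*tri(S(127,503),T(651,486)))
L=lambda u,v:(175+(u-350+.5)/5-.5,225+(v+.5)/5-.5)
r0=blobs(t,(178,235,220,275),0,80)[0]; c,_,_=cv2.minAreaRect(r0); print('bar ctr top z.099',P("top",*c,.099).round(1))
r1=blobs(s,(180,118,220,152),0,75)[0]; c2,_,_=cv2.minAreaRect(r1); print('bar ctr side z.099',P("side",*c2,.099).round(1),tri(c2,c))
vx,vy,x,y=cv2.fitLine(r0,cv2.DIST_L2,0,.01,.01).ravel(); a=P("top",x-10*vx,y-10*vy,.106);b=P("top",x+10*vx,y+10*vy,.106); d=a-b; print("bar ang",np.degrees(np.arctan2(d[1],d[0])))
pp=[P("top",*L(*a),.0205).round(1) for a in ((461,66),(538,256))]; d=pp[0]-pp[1];print("pointer",pp,np.linalg.norm(d),np.degrees(np.arctan2(d[1],d[0])),(pp[0]+pp[1])/2)
E
```

```text
rim top 165 ([539.9, -36.1], 40.6)
rim top 175 ([540.1, -36.2], 40.3)
rim top 185 ([540.1, -36.2], 40.0)
rim side 140 ([545.2, -37.0], 102.3)
rim side 150 ([541.8, -35.0], 43.9)
rim side 160 ([543.1, -35.6], 40.8)
rim side 170 ([543.0, -35.9], 40.0)
damp top 170 ([490.2, -228.4], 9.4)
damp top 185 None
damp top 200 None
damp side 120 ([492.4, -229.0], 22.0)
damp side 130 ([492.4, -229.0], 22.0)
damp side 140 ([491.9, -227.3], 21.1)
damp side 150 ([492.8, -226.8], 10.7)
(316.125, 282.625) (415.4, 248.6) tri damper top [ 0.49043436 -0.2277567   0.09756949] [np.float64(1.7), np.float64(1.7)]
holes stand plane [[565.4, -233.5, 32.0], [526.8, -229.9, 32.0]] [[568.1, -233.7, 32.0], [530.5, -230.9, 32.0]]
decoy [ 0.42282743 -0.24134837  0.06786274] [np.float64(1.3), np.float64(1.3)]
bar ctr top z.099 [462.4 227.8  99. ]
bar ctr side z.099 [464.6 229.1  99. ] (array([0.46319608, 0.22681204, 0.10125874]), [np.float64(0.9), np.float64(0.9)])
bar ang 27.93269132570871
pointer [array([504.2, 249.4,  20.5]), array([421. , 209.1,  20.5])] 92.44636282731732 25.844387554560345 [462.6  229.25  20.5 ]
```

Measured positions (mm):

| Thing | Top view | Side view | Checks |
|---|---|---|---|
| Pot centre | (540.1, -36.2) | (543, -35.7) | rim radius 40 to 41 |
| Damper top | (490.2, -228.4) | (492.8, -226.8) | triangulated z 97.6, expected 96 |
| Lid bar | (462.4, 227.8) | (464.6, 229.1) | triangulated z 101, expected 99 |

- **Camera bias:** the two cameras differ by about 2.5 mm in x, so I'll rely on relative moves.
- **Angles:** pot x is about 5.5°, lid x about 27°.
- **Look-alike:** it is 68 mm high, well short of the damper's 96.

Now I'll move above the damper.

Request:
servo_tool([
  {"tx":12,"ty":16,"tz":-3,"spin":0,"fingers":0.1},
  {"tx":36,"ty":48,"tz":-10,"spin":0,"fingers":0.1},
  {"tx":60,"ty":82,"tz":-18,"spin":0,"fingers":0.1},
  {"tx":84,"ty":116,"tz":-26,"spin":0,"fingers":0.1},
  {"tx":108,"ty":150,"tz":-34,"spin":0,"fingers":0.1},
  {"tx":132,"ty":184,"tz":-42,"spin":0,"fingers":0.1},
  {"tx":156,"ty":218,"tz":-50,"spin":0,"fingers":0.1},
  {"tx":180,"ty":252,"tz":-58,"spin":0,"fingers":0.1},
  {"tx":204,"ty":286,"tz":-66,"spin":0,"fingers":0.1},
  {"tx":228,"ty":320,"tz":-74,"spin":0,"fingers":0.1},
  {"tx":252,"ty":352,"tz":-82,"spin":0,"fingers":0.1},
  {"tx":270,"ty":374,"tz":-88,"spin":0,"fingers":0.1},
  {"tx":279,"ty":386,"tz":-90,"spin":0,"fingers":0.1},
  {"tx":279,"ty":386,"tz":-90,"spin":0,"fingers":0.1},
  {"tx":279,"ty":386,"tz":-90,"spin":0,"fingers":0.1},
])

```text
clock: 1.35
tool_pos: [0.4911, -0.2271, 0.1398]
ee_rot: [-0.001, 0.986, 0.167, -0.001]
ft_force: [-0.4, -0.3, -0.3]
width: 0.0467
```

```bash
cat >> h.py <<'E'
def st():
    s=manip.state(); q=s["ee_rot"]; w,x,y,z=q
    Y=np.array([2*(x*y-w*z),1-2*(x*x+z*z)]); 
    print("t",round(s["clock"],2),"tcp",(np.array(s["tool_pos"])*1000).round(1),"jaw",np.degrees(np.arctan2(Y[1],Y[0])).round(1),"w",round(s["width"]*1000,1),"F",np.round(s["ft_force"],1),"q",np.round(s["joints"],2))
def snap(tag,bs,bt,k=4):
    o=[]
    for n,b in(("side",bs),("top",bt)):
        f=imaging.grab_frame(n)[...,::-1].copy(); cv2.imwrite(f"pics/{n}_{tag}.png",f)
        x,y,w,h=b; o.append(cv2.resize(f[y:y+h,x:x+w],None,fx=k,fy=k,interpolation=cv2.INTER_CUBIC))
    cv2.imwrite(f"pics/{tag}.png",np.hstack(o))
E
python3 - <<'E'
from h import *
st(); snap("a",(260,190,95,140),(360,180,95,140))
E
```

```text
t 1.35 tcp [ 491.1 -227.1  139.8] jaw -70.8 w 46.7 F [-0.4 -0.3 -0.3] q [ 0.75  0.18 -0.4   1.82  0.08  1.15 -0.91]
```

View pics/a.png

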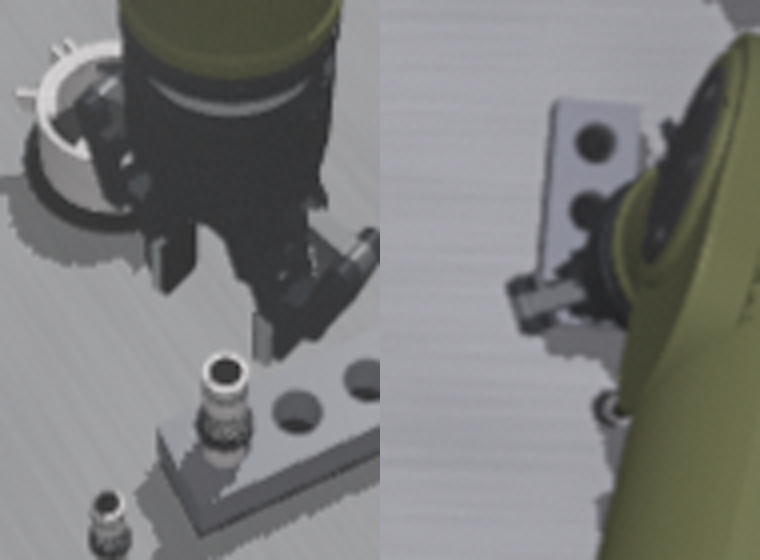

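The side crop shows the open fingers straddling the damper: tips near (304,262) and (328,278), damper top at (316,283). I descend and grip.

Request:
servo_tool([
  {"tx":0,"ty":0,"tz":-15,"spin":0,"fingers":0.1},
  {"tx":0,"ty":0,"tz":-40,"spin":0,"fingers":0.1},
  {"tx":0,"ty":0,"tz":-62,"spin":0,"fingers":0.1},
  {"tx":0,"ty":0,"tz":-74,"spin":0,"fingers":0.1},
  {"tx":0,"ty":0,"tz":-76,"spin":0,"fingers":0.1},
  {"tx":0,"ty":0,"tz":-76,"spin":0,"fingers":-1},
  {"tx":0,"ty":0,"tz":-76,"spin":0,"fingers":-1},
  {"tx":0,"ty":0,"tz":-76,"spin":0,"fingers":-1},
  {"tx":0,"ty":0,"tz":-76,"spin":0,"fingers":-1},
  {"tx":0,"ty":0,"tz":-76,"spin":0,"fingers":-1},
  {"tx":0,"ty":0,"tz":-76,"spin":0,"fingers":-1},
  {"tx":0,"ty":0,"tz":-76,"spin":0,"fingers":-1},
  {"tx":0,"ty":0,"tz":-76,"spin":0,"fingers":-1},
])

```text
clock: 2.53
tool_pos: [0.4912, -0.2301, 0.0656]
ee_rot: [0.0, 0.986, 0.165, 0.0]
ft_force: [0.1, -1.3, 6.6]
width: 0.0181
```

Run:
```python
from h import *
st()
```

```text
t 2.53 tcp [ 491.2 -230.1   65.6] jaw -71.0 w 18.1 F [ 0.1 -1.3  6.6] q [ 0.74  0.26 -0.39  1.89  0.12  1.01 -0.95]
```

Request:
servo_tool([
  {"tx":0,"ty":0,"tz":10,"spin":0,"fingers":-1},
  {"tx":0,"ty":0,"tz":25,"spin":0,"fingers":-1},
  {"tx":0,"ty":0,"tz":45,"spin":0,"fingers":-1},
  {"tx":0,"ty":0,"tz":65,"spin":0,"fingers":-1},
  {"tx":0,"ty":0,"tz":80,"spin":0,"fingers":-1},
  {"tx":0,"ty":0,"tz":85,"spin":0,"fingers":-1},
  {"tx":0,"ty":0,"tz":85,"spin":0,"fingers":-1},
  {"tx":0,"ty":0,"tz":85,"spin":0,"fingers":-1},
])

```text
clock: 3.2
tool_pos: [0.4909, -0.2299, 0.1502]
ee_rot: [0.0, 0.986, 0.165, 0.0]
ft_force: [-0.3, 0.0, -0.6]
width: 0.0183
```

Run:
```python
from h import *
st(); snap("b",(260,190,95,140),(360,180,95,140))
```

```text
t 3.2 tcp [ 490.9 -229.9  150.2] jaw -71.0 w 18.3 F [-0.3  0.  -0.6] q [ 0.75  0.17 -0.4   1.81  0.07  1.17 -0.91]
```

View pics/b.png

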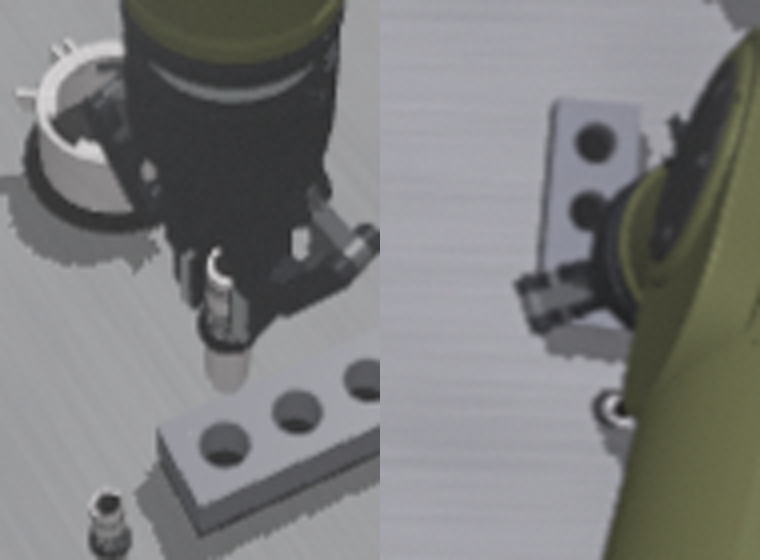

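Run:
```python
from h import *
C=lambda u,v:(260+(u+.5)/4-.5,190+(v+.5)/4-.5)
print("hole side",P("side",*C(224,444),.032).round(1))
im=cv2.imread('pics/side_b.png'); c=cv2.resize(im[255:295,295:340],None,fx=14,fy=14,interpolation=cv2.INTER_CUBIC); cv2.imwrite('pics/b2.png',c)
```

```text
hole side [ 492.3 -227.1   32. ]
```

View pics/b2.png

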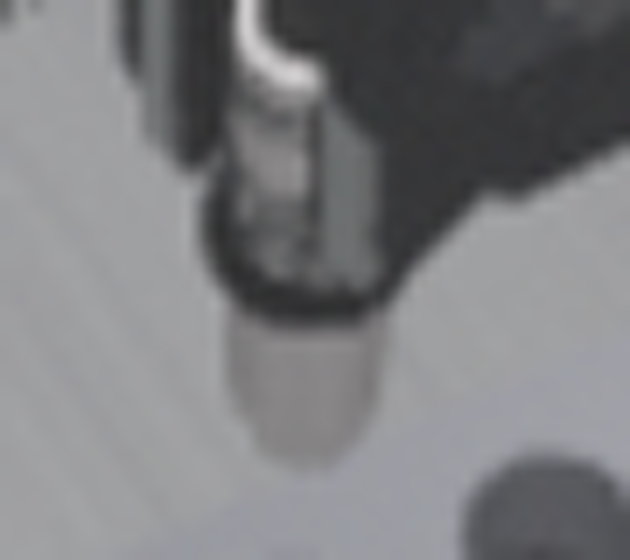

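Run:
```python
from h import *
for z in(.0885,.0906,.093): print(z,(P("side",316.5,288.0,z)+7*np.array([.549,.836,0])).round(1))
# body axis just under the ring lower edge: mid u at v=~400/14
```

```text
0.0885 [ 493.7 -227.4   88.5]
0.0906 [ 493.  -228.4   90.6]
0.093 [ 492.3 -229.6   93. ]
```

Request:
servo_tool([
  {"tx":4,"ty":14,"tz":0,"spin":0,"fingers":-1},
  {"tx":12,"ty":45,"tz":0,"spin":0,"fingers":-1},
  {"tx":20,"ty":78,"tz":0,"spin":0,"fingers":-1},
  {"tx":29,"ty":112,"tz":0,"spin":0,"fingers":-1},
  {"tx":38,"ty":146,"tz":0,"spin":0,"fingers":-1},
  {"tx":45,"ty":174,"tz":0,"spin":0,"fingers":-1},
  {"tx":49,"ty":189,"tz":0,"spin":0,"fingers":-1},
  {"tx":50,"ty":193,"tz":0,"spin":0,"fingers":-1},
  {"tx":50,"ty":193,"tz":0,"spin":0,"fingers":-1},
  {"tx":50,"ty":193,"tz":0,"spin":0,"fingers":-1},
  {"tx":50,"ty":193,"tz":0,"spin":0,"fingers":-1},
])

```text
clock: 4.22
tool_pos: [0.5398, -0.0389, 0.1487]
ee_rot: [-0.0, 0.987, 0.163, -0.001]
ft_force: [-0.9, -0.3, 0.0]
width: 0.0181
```

Run:
```python
from h import *
st(); snap("c",(245,160,95,100),(280,165,95,100))
im=cv2.imread('pics/side_c.png'); c=cv2.resize(im[195:250,260:320],None,fx=10,fy=10,interpolation=cv2.INTER_CUBIC); cv2.imwrite('pics/c2.png',c)
```

```text
t 4.22 tcp [539.8 -38.9 148.7] jaw -71.2 w 18.1 F [-0.9 -0.3  0. ] q [ 0.51  0.19 -0.54  1.81  0.1   1.17 -1.3 ]
```

View pics/c.png

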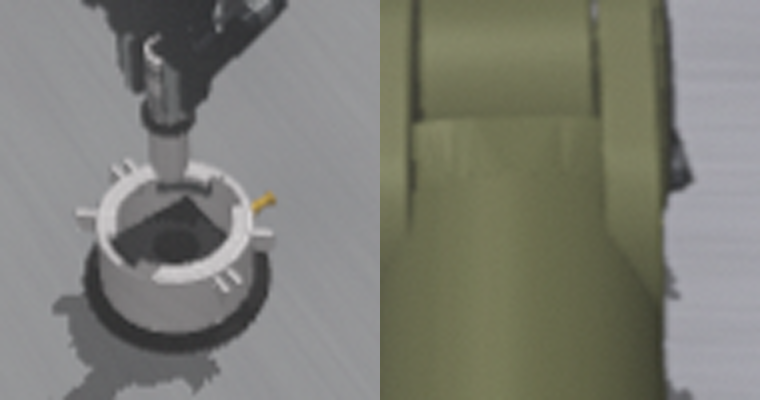

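View pics/c2.png

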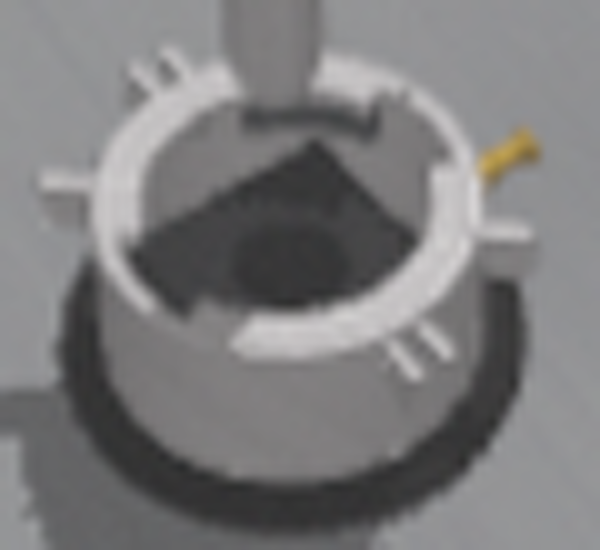

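Run:
```python
from h import *
print("foot",[(P("side",287.2,205.2,z)+7*np.array([.549,.836,0])).round(1).tolist() for z in(.087,.089)])
print("hole",P("side",288.6,221.2,.028).round(1))
print([proj("side",np.array(p)/1000).round(1).tolist() for p in((543,-35.8,28),(543,-35.8,50))])
st()
```

```text
foot [[542.9, -34.8, 87.0], [542.2, -36.3, 89.0]]
hole [542.5 -36.1  28. ]
[[288.8, 221.0], [288.4, 214.4]]
t 4.32 tcp [540.  -38.7 149. ] jaw -71.2 w 18.6 F [-0.1  0.3 -0.9] q [ 0.51  0.19 -0.54  1.81  0.1   1.17 -1.3 ]
```

In the side view the foot is at (542.4,-35.9) and the holder hole at (542.6,-36.0), so they agree within 1 mm. I lower it.

Request:
servo_tool([
  {"tx":0,"ty":0,"tz":-10,"spin":0,"fingers":-1},
  {"tx":0,"ty":0,"tz":-25,"spin":0,"fingers":-1},
  {"tx":0,"ty":0,"tz":-40,"spin":0,"fingers":-1},
  {"tx":0,"ty":0,"tz":-52,"spin":0,"fingers":-1},
  {"tx":0,"ty":0,"tz":-60,"spin":0,"fingers":-1},
  {"tx":0,"ty":0,"tz":-66,"spin":0,"fingers":-1},
  {"tx":0,"ty":0,"tz":-70,"spin":0,"fingers":-1},
  {"tx":0,"ty":0,"tz":-74,"spin":0,"fingers":-1},
  {"tx":0,"ty":0,"tz":-77,"spin":0,"fingers":-1},
  {"tx":0,"ty":0,"tz":-80,"spin":0,"fingers":-1},
  {"tx":0,"ty":0,"tz":-80,"spin":0,"fingers":-1},
  {"tx":0,"ty":0,"tz":-80,"spin":0,"fingers":-1},
])

```text
clock: 5.32
tool_pos: [0.5401, -0.0387, 0.0691]
ee_rot: [-0.0, 0.987, 0.163, -0.001]
ft_force: [0.2, 0.9, 0.3]
width: 0.0185
```

Run:
```python
from h import *
st(); snap("d",(245,160,95,100),(280,165,95,100))
```

```text
t 5.32 tcp [540.1 -38.7  69.1] jaw -71.2 w 18.5 F [0.2 0.9 0.3] q [ 0.49  0.28 -0.53  1.89  0.16  1.02 -1.35]
```

View pics/d.png

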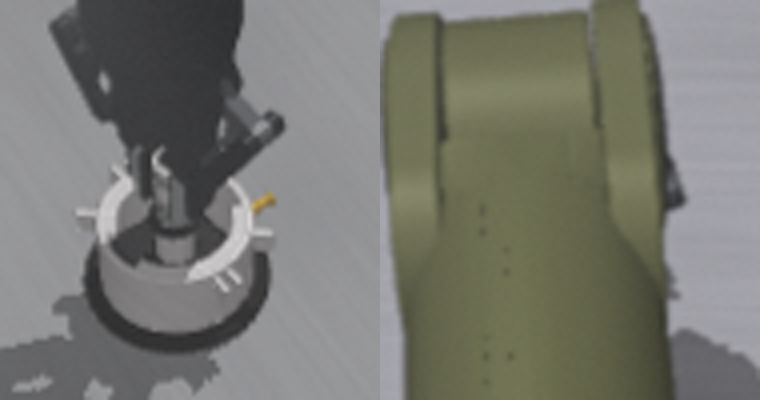

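The damper is in the holder hole with no side force. I lower the last 3 mm, open, and rise.

Request:
servo_tool([
  {"tx":0,"ty":0,"tz":-2,"spin":0,"fingers":-1},
  {"tx":0,"ty":0,"tz":-3.5,"spin":0,"fingers":-1},
  {"tx":0,"ty":0,"tz":-3.5,"spin":0,"fingers":-1},
  {"tx":0,"ty":0,"tz":-3.5,"spin":0,"fingers":-0.3},
  {"tx":0,"ty":0,"tz":-3.5,"spin":0,"fingers":0},
  {"tx":0,"ty":0,"tz":-3.5,"spin":0,"fingers":0.1},
  {"tx":0,"ty":0,"tz":-3.5,"spin":0,"fingers":0.1},
  {"tx":0,"ty":0,"tz":-3.5,"spin":0,"fingers":0.1},
  {"tx":0,"ty":0,"tz":8,"spin":0,"fingers":0.1},
  {"tx":0,"ty":0,"tz":30,"spin":0,"fingers":0.1},
  {"tx":0,"ty":0,"tz":60,"spin":0,"fingers":0.1},
  {"tx":0,"ty":0,"tz":95,"spin":0,"fingers":0.1},
  {"tx":0,"ty":0,"tz":115,"spin":0,"fingers":0.1},
  {"tx":0,"ty":0,"tz":120,"spin":0,"fingers":0.1},
])

```text
clock: 6.58
tool_pos: [0.5429, -0.0385, 0.1948]
ee_rot: [0.001, 0.987, 0.163, 0.003]
ft_force: [0.5, 0.5, 0.2]
width: 0.0468
```

Run:
```python
from h import *
st()
```

```text
t 6.58 tcp [542.9 -38.5 194.8] jaw -71.2 w 46.8 F [0.5 0.5 0.2] q [ 0.52  0.15 -0.55  1.75  0.08  1.25 -1.29]
```

Damper released and the hand is clear. Before leaving, I'll check the pot once the arm is out of view. I go over the lid now, turning the wrist by about a half turn (same grasp) so that joint 7 keeps margin for the final turn.

Request:
servo_tool([
  {"tx":-2,"ty":6,"tz":0,"spin":0.08,"fingers":0.1},
  {"tx":-7,"ty":22,"tz":0,"spin":0.19,"fingers":0.1},
  {"tx":-12,"ty":40,"tz":0,"spin":0.3,"fingers":0.1},
  {"tx":-18,"ty":60,"tz":0,"spin":0.41,"fingers":0.1},
  {"tx":-24,"ty":80,"tz":0,"spin":0.52,"fingers":0.1},
  {"tx":-30,"ty":100,"tz":0,"spin":0.63,"fingers":0.1},
  {"tx":-36,"ty":120,"tz":0,"spin":0.74,"fingers":0.1},
  {"tx":-42,"ty":140,"tz":0,"spin":0.85,"fingers":0.1},
  {"tx":-48,"ty":160,"tz":0,"spin":0.96,"fingers":0.1},
  {"tx":-54,"ty":180,"tz":0,"spin":1.07,"fingers":0.1},
  {"tx":-60,"ty":200,"tz":0,"spin":1.18,"fingers":0.1},
  {"tx":-66,"ty":220,"tz":0,"spin":1.29,"fingers":0.1},
  {"tx":-72,"ty":240,"tz":0,"spin":1.4,"fingers":0.1},
  {"tx":-77,"ty":256,"tz":0,"spin":1.51,"fingers":0.1},
  {"tx":-80,"ty":264,"tz":0,"spin":1.62,"fingers":0.1},
  {"tx":-80,"ty":265,"tz":0,"spin":1.73,"fingers":0.1},
  {"tx":-80,"ty":265,"tz":0,"spin":1.84,"fingers":0.1},
  {"tx":-80,"ty":265,"tz":0,"spin":1.95,"fingers":0.1},
  {"tx":-80,"ty":265,"tz":0,"spin":2.0,"fingers":0.1},
  {"tx":-80,"ty":265,"tz":0,"spin":2.0,"fingers":0.1},
])

```text
clock: 8.25
tool_pos: [0.4625, 0.2264, 0.1945]
ee_rot: [-0.002, 0.395, 0.919, 0.003]
ft_force: [0.2, 0.1, -0.1]
width: 0.0468
```

Run:
```python
from h import *
st(); snap("e",(245,160,95,100),(280,165,95,100))
```

```text
t 8.25 tcp [462.5 226.4 194.5] jaw 43.5 w 46.8 F [ 0.2  0.1 -0.1] q [ 0.35  0.12 -0.9   1.81  0.1   1.26  0.18]
```

View pics/e.png

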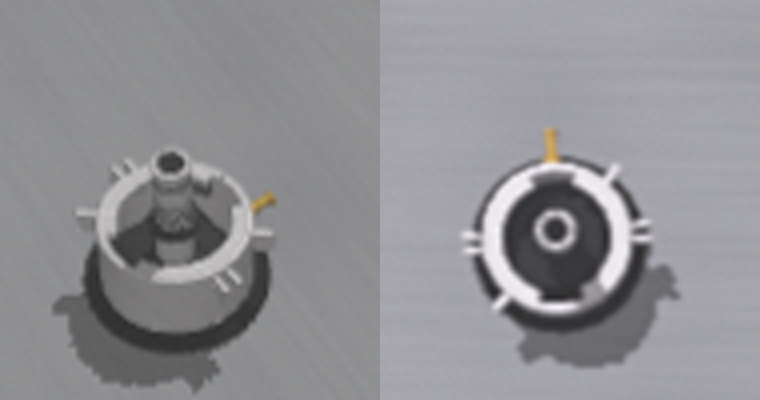

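The damper stands upright in the holder, its top at side (287,200) and top (323,222). I check its height numerically, and view the lid area and the gripper too.

Run:
```python
from h import *
print(tri((287.1,199.9),(323.1,222.1)))
a=cv2.imread('pics/side_e.png')[80:185,160:260]; b=cv2.imread('pics/top_e.png')[205:310,150:250]
cv2.imwrite('pics/e2.png',np.hstack([cv2.resize(x,None,fx=4,fy=4,interpolation=cv2.INTER_CUBIC) for x in(a,b)]))
```

```text
(array([ 0.53987205, -0.03715026,  0.09892464]), [np.float64(1.3), np.float64(1.3)])
```

View pics/e2.png

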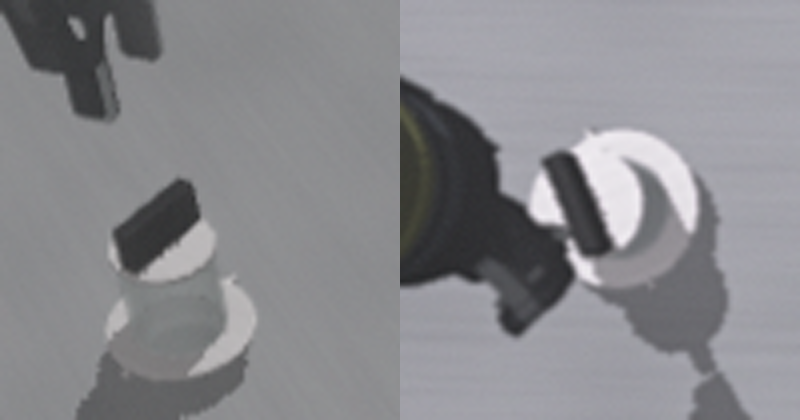

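The triangulated top is z 98.9, against 97.6 for the same point in the stand, so it is home within measuring error. I finish the turn and come down to 140 mm over the lid.

Request:
servo_tool([
  {"tx":0,"ty":0,"tz":-5,"spin":0.1,"fingers":0.1},
  {"tx":0,"ty":0,"tz":-15,"spin":0.22,"fingers":0.1},
  {"tx":0,"ty":0,"tz":-25,"spin":0.34,"fingers":0.1},
  {"tx":0,"ty":0,"tz":-35,"spin":0.46,"fingers":0.1},
  {"tx":0,"ty":0,"tz":-45,"spin":0.58,"fingers":0.1},
  {"tx":0,"ty":0,"tz":-52,"spin":0.7,"fingers":0.1},
  {"tx":0,"ty":0,"tz":-55,"spin":0.82,"fingers":0.1},
  {"tx":0,"ty":0,"tz":-55,"spin":0.94,"fingers":0.1},
  {"tx":0,"ty":0,"tz":-55,"spin":1.06,"fingers":0.1},
  {"tx":0,"ty":0,"tz":-55,"spin":1.18,"fingers":0.1},
  {"tx":0,"ty":0,"tz":-55,"spin":1.26,"fingers":0.1},
  {"tx":0,"ty":0,"tz":-55,"spin":1.28,"fingers":0.1},
  {"tx":0,"ty":0,"tz":-55,"spin":1.28,"fingers":0.1},
])

```text
clock: 9.43
tool_pos: [0.4626, 0.2262, 0.1396]
ee_rot: [-0.003, -0.229, 0.973, 0.001]
ft_force: [-0.4, -1.0, 0.0]
width: 0.0466
```

Run:
```python
from h import *
st(); snap("f",(160,80,100,105),(150,205,100,105))
```

```text
t 9.43 tcp [462.6 226.2 139.6] jaw 116.5 w 46.6 F [-0.4 -1.   0. ] q [ 0.45  0.24 -1.05  1.87  0.22  1.17  1.35]
```

View pics/f.png

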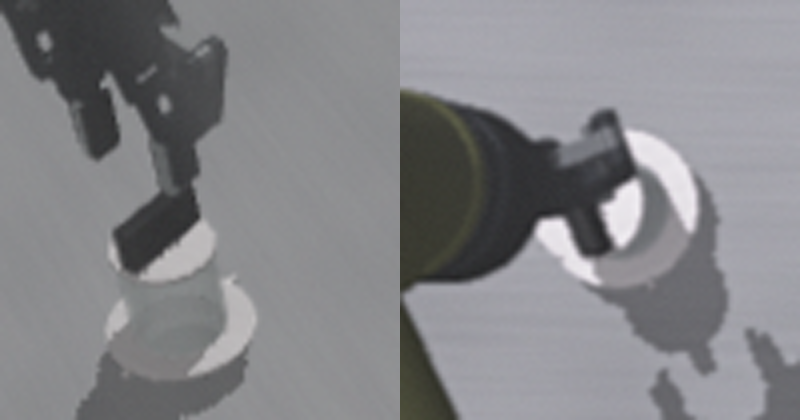

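Run:
```python
from h import *
C=lambda p:((p-np.array([160,80]))*4).round(0)
for z in(.14,.146,.113,.099): print(z,C(proj("side",np.array([.4626,.2262,z]))))
```

```text
0.14 [141. 171.]
0.146 [138. 162.]
0.113 [150. 209.]
0.099 [154. 228.]
```

The TCP's projection at bar-top height falls on the middle of the bar's top edge, within 1 px. I descend to 88 mm, just above the cap, and grip.

Request:
servo_tool([
  {"tx":0,"ty":0,"tz":-10,"spin":0.01,"fingers":0.1},
  {"tx":0,"ty":0,"tz":-26,"spin":0.01,"fingers":0.1},
  {"tx":0,"ty":0,"tz":-40,"spin":0.01,"fingers":0.1},
  {"tx":0,"ty":0,"tz":-48,"spin":0.01,"fingers":0.1},
  {"tx":0,"ty":0,"tz":-51,"spin":0.01,"fingers":0.1},
  {"tx":0,"ty":0,"tz":-51,"spin":0.01,"fingers":0.1},
  {"tx":0,"ty":0,"tz":-51,"spin":0.01,"fingers":-0.3},
  {"tx":0,"ty":0,"tz":-51,"spin":0.01,"fingers":-0.5},
  {"tx":0,"ty":0,"tz":-51,"spin":0.01,"fingers":-0.6},
  {"tx":0,"ty":0,"tz":-51,"spin":0.01,"fingers":-0.7},
  {"tx":0,"ty":0,"tz":-51,"spin":0.01,"fingers":-1},
  {"tx":0,"ty":0,"tz":-51,"spin":0.01,"fingers":-1},
  {"tx":0,"ty":0,"tz":-51,"spin":0.01,"fingers":-1},
  {"tx":0,"ty":0,"tz":-51,"spin":0.01,"fingers":-1},
  {"tx":0,"ty":0,"tz":-51,"spin":0.01,"fingers":-1},
  {"tx":0,"ty":0,"tz":-51,"spin":0.01,"fingers":-1},
])

```text
clock: 10.87
tool_pos: [0.4631, 0.2265, 0.0891]
ee_rot: [-0.003, -0.234, 0.972, 0.001]
ft_force: [0.6, -0.2, 5.3]
width: 0.0106
```

Run:
```python
from h import *
st()
```

```text
t 10.87 tcp [463.1 226.5  89.1] jaw 117.1 w 10.6 F [ 0.6 -0.2  5.3] q [ 0.4   0.31 -1.02  1.92  0.3   1.08  1.3 ]
```

Request:
servo_tool([
  {"tx":0,"ty":0,"tz":6,"spin":0,"fingers":-1},
  {"tx":0,"ty":0,"tz":18,"spin":0,"fingers":-1},
  {"tx":0,"ty":0,"tz":34,"spin":0,"fingers":-1},
  {"tx":0,"ty":0,"tz":52,"spin":0,"fingers":-1},
  {"tx":0,"ty":0,"tz":70,"spin":0,"fingers":-1},
  {"tx":0,"ty":0,"tz":88,"spin":0,"fingers":-1},
  {"tx":0,"ty":0,"tz":106,"spin":0,"fingers":-1},
  {"tx":0,"ty":0,"tz":118,"spin":0,"fingers":-1},
  {"tx":0,"ty":0,"tz":122,"spin":0,"fingers":-1},
  {"tx":0,"ty":0,"tz":122,"spin":0,"fingers":-1},
  {"tx":0,"ty":0,"tz":122,"spin":0,"fingers":-1},
])

```text
clock: 11.78
tool_pos: [0.4628, 0.2261, 0.2106]
ee_rot: [-0.003, -0.234, 0.972, 0.001]
ft_force: [-1.8, 0.1, -1.4]
width: 0.011
```

Run:
```python
from h import *
st(); snap("g",(140,50,100,110),(130,205,100,110))
```

```text
t 11.78 tcp [462.8 226.1 210.6] jaw 117.0 w 11.0 F [-1.8  0.1 -1.4] q [ 0.5   0.15 -1.08  1.78  0.14  1.3   1.43]
```

View pics/g.png

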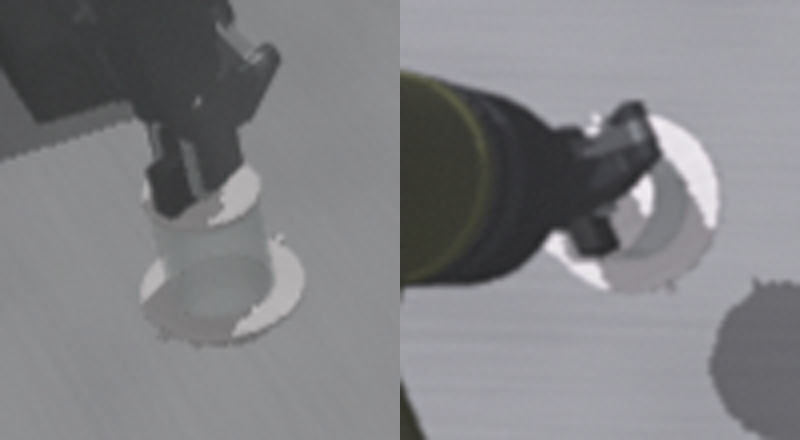

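The lid is held level, with its pointer tabs visible at side (282,238)/(163,337) and top (595,119)/(672,287) in the crop. I work out its centre and angle relative to the TCP.

Run:
```python
from h import *
a=cv2.imread('pics/side_g.png')[95:145,165:225]; b=cv2.imread('pics/top_g.png')[225:285,160:220]
cv2.imwrite('pics/g_s.png',cv2.resize(a,None,fx=12,fy=12,interpolation=cv2.INTER_CUBIC));cv2.imwrite('pics/g_t.png',cv2.resize(b,None,fx=10,fy=10,interpolation=cv2.INTER_CUBIC))
```

```text
(no output)
```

View pics/g_s.png

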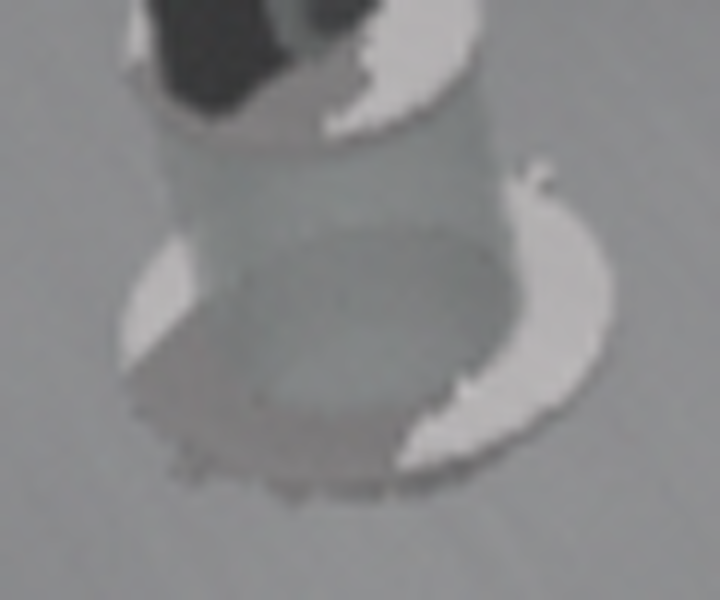

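View pics/g_t.png

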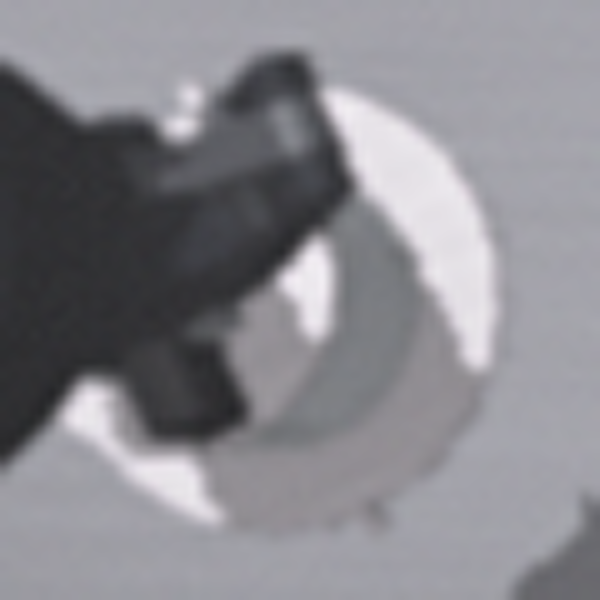

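Run:
```python
from h import *
for n,a,b in(("side",(209.6,108.1),(179.9,134.6)),("top",(178.4,233.0),(197.6,277.4))):
  for z in(.140,.142):
    A=P(n,*a,z);B=P(n,*b,z);d=A-B; print(n,z,A.round(1),B.round(1),"len",np.linalg.norm(d).round(1),"mid",((A+B)/2).round(1),"ang",np.degrees(np.arctan2(d[1],d[0])).round(1))
print(tri((209.6,108.1),(178.4,233.0)),tri((179.9,134.6),(197.6,277.4)))
```

```text
side 0.14 [509.4 257.  140. ] [420.5 206.6 140. ] len 102.2 mid [465.  231.8 140. ] ang 29.5
side 0.142 [508.7 254.5 142. ] [420.  204.3 142. ] len 101.9 mid [464.4 229.4 142. ] ang 29.5
top 0.14 [505.8 250.  140. ] [419.7 205.3 140. ] len 97.0 mid [462.7 227.7 140. ] ang 27.4
top 0.142 [505.7 249.3 142. ] [419.7 204.7 142. ] len 96.8 mid [462.7 227.  142. ] ang 27.4
(array([0.50583355, 0.2468984 , 0.14823577]), [np.float64(0.6), np.float64(0.6)]) (array([0.41991459, 0.20477456, 0.14163948]), [np.float64(0.2), np.float64(0.2)])
```

Relative to the TCP, the lid is centred within about 1 mm and at 27°, matching the jaw direction. I carry it over the pot at (540.4,-38.3) and turn it -21.5° on the way to the notch direction.

Request:
servo_tool([
  {"tx":3,"ty":-10,"tz":0,"spin":-0.02,"fingers":-1},
  {"tx":9,"ty":-30,"tz":0,"spin":-0.05,"fingers":-1},
  {"tx":17,"ty":-56,"tz":0,"spin":-0.09,"fingers":-1},
  {"tx":25,"ty":-84,"tz":0,"spin":-0.13,"fingers":-1},
  {"tx":33,"ty":-112,"tz":0,"spin":-0.17,"fingers":-1},
  {"tx":41,"ty":-140,"tz":0,"spin":-0.21,"fingers":-1},
  {"tx":49,"ty":-168,"tz":0,"spin":-0.25,"fingers":-1},
  {"tx":57,"ty":-196,"tz":0,"spin":-0.29,"fingers":-1},
  {"tx":65,"ty":-222,"tz":0,"spin":-0.32,"fingers":-1},
  {"tx":71,"ty":-243,"tz":0,"spin":-0.35,"fingers":-1},
  {"tx":75,"ty":-256,"tz":0,"spin":-0.37,"fingers":-1},
  {"tx":77,"ty":-263,"tz":0,"spin":-0.375,"fingers":-1},
  {"tx":77.6,"ty":-264.4,"tz":0,"spin":-0.375,"fingers":-1},
  {"tx":77.6,"ty":-264.4,"tz":0,"spin":-0.375,"fingers":-1},
  {"tx":77.6,"ty":-264.4,"tz":0,"spin":-0.375,"fingers":-1},
  {"tx":77.6,"ty":-264.4,"tz":0,"spin":-0.375,"fingers":-1},
])

```text
clock: 13.22
tool_pos: [0.5399, -0.0364, 0.2102]
ee_rot: [-0.004, -0.05, 0.999, 0.002]
ft_force: [-0.9, 0.3, -2.3]
width: 0.0109
```

Run:
```python
from h import *
st(); snap("h",(245,120,95,130),(280,165,95,130))
```

```text
t 13.22 tcp [539.9 -36.4 210.2] jaw 95.7 w 10.9 F [-0.9  0.3 -2.3] q [ 0.79  0.19 -0.85  1.72  0.14  1.31  1.58]
```

View pics/h.png

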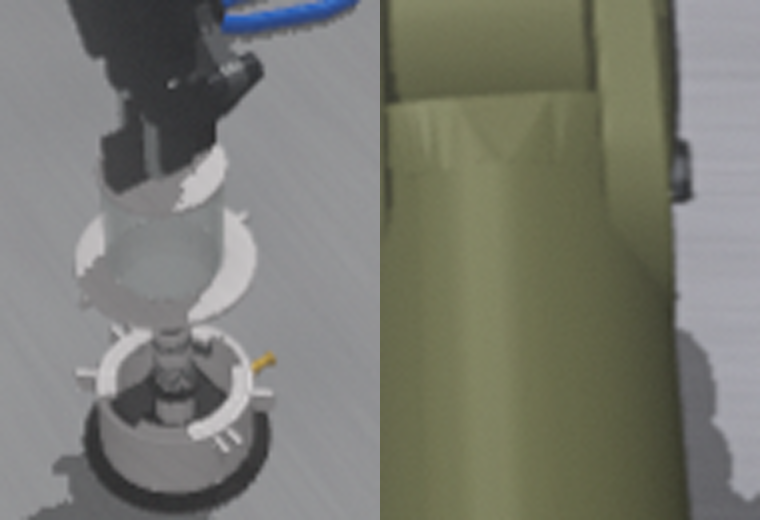

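The side view shows the lid above the pot, with its pointers at about side (306,173) and (265,194). I correct y and lower it round the damper to just above the rim, then look again.

Request:
servo_tool([
  {"tx":0.3,"ty":-1.5,"tz":-6,"spin":0,"fingers":-1},
  {"tx":0.5,"ty":-2,"tz":-18,"spin":0,"fingers":-1},
  {"tx":0.5,"ty":-2,"tz":-32,"spin":0,"fingers":-1},
  {"tx":0.5,"ty":-2,"tz":-46,"spin":0,"fingers":-1},
  {"tx":0.5,"ty":-2,"tz":-57,"spin":0,"fingers":-1},
  {"tx":0.5,"ty":-2,"tz":-63,"spin":0,"fingers":-1},
  {"tx":0.5,"ty":-2,"tz":-64,"spin":0,"fingers":-1},
  {"tx":0.5,"ty":-2,"tz":-64,"spin":0,"fingers":-1},
  {"tx":0.5,"ty":-2,"tz":-64,"spin":0,"fingers":-1},
])

```text
clock: 14.07
tool_pos: [0.5409, -0.039, 0.1467]
ee_rot: [-0.003, -0.05, 0.999, 0.001]
ft_force: [0.1, -0.1, -0.8]
width: 0.0107
```

Run:
```python
from h import *
st(); snap("i",(245,120,95,130),(280,165,95,130))
a=cv2.imread('pics/side_i.png')[165:245,255:325]
cv2.imwrite('pics/i2.png',cv2.resize(a,None,fx=7,fy=7,interpolation=cv2.INTER_CUBIC))
```

```text
t 14.07 tcp [540.9 -39.  146.7] jaw 95.7 w 10.7 F [ 0.1 -0.1 -0.8] q [ 0.77  0.25 -0.84  1.8   0.2   1.19  1.54]
```

View pics/i2.png

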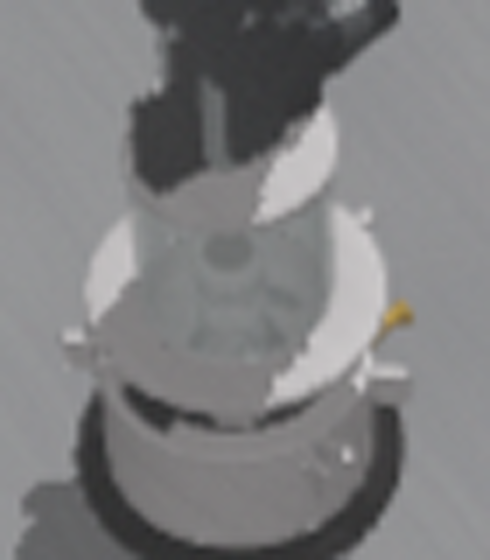

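Run:
```python
from h import *
def circ(c,r,z):
    t=np.linspace(0,6.283,181); return np.array([proj("side",np.array([c[0]+r*np.cos(a),c[1]+r*np.sin(a),z])/1000) for a in t])
C=lambda p:((p-np.array([255,165]))*7+3).round(0)
for nm,r,z in(("foot",50,6),("foot0",50,0),("flange top",44,80.6),("flange bot",44,75.6)):
    q=C(circ((542.7,-36),r,z)); print(nm,"u",q[:,0].min(),q[:,0].max(),"v",q[:,1].min(),q[:,1].max())
print("damper top",C(proj("side",np.array([.5427,-.0365,.0963]))), "pointers",[C(proj("side",np.array([542.7+s*49*np.cos(np.radians(a)),-36+s*49*np.sin(np.radians(a)),78.1])/1000)) for s in(1,-1) for a in(5.7,)])
```

```text
foot u 77.0 405.0 v 315.0 575.0
foot0 u 78.0 405.0 v 327.0 586.0
flange top u 79.0 385.0 v 170.0 403.0
flange bot u 80.0 385.0 v 181.0 414.0
damper top [231. 249.] pointers [array([369., 213.]), array([ 91., 368.])]
```

The flange outline sits about 1 mm from the pot-axis prediction, to the +x/-y side. I nudge it (-0.5,+1) and lower in gently, watching the force.

Request:
servo_tool([
  {"tx":-0.5,"ty":1,"tz":-2,"spin":0,"fingers":-1},
  {"tx":-0.5,"ty":1,"tz":-4,"spin":0,"fingers":-1},
  {"tx":-0.5,"ty":1,"tz":-6,"spin":0,"fingers":-1},
  {"tx":-0.5,"ty":1,"tz":-8,"spin":0,"fingers":-1},
  {"tx":-0.5,"ty":1,"tz":-10,"spin":0,"fingers":-1},
  {"tx":-0.5,"ty":1,"tz":-12,"spin":0,"fingers":-1},
  {"tx":-0.5,"ty":1,"tz":-14,"spin":0,"fingers":-1},
  {"tx":-0.5,"ty":1,"tz":-16,"spin":0,"fingers":-1},
  {"tx":-0.5,"ty":1,"tz":-18,"spin":0,"fingers":-1},
  {"tx":-0.5,"ty":1,"tz":-18,"spin":0,"fingers":-1},
])

```text
clock: 15.0
tool_pos: [0.5402, -0.0381, 0.1285]
ee_rot: [-0.003, -0.05, 0.999, 0.001]
ft_force: [0.0, -0.6, -1.8]
width: 0.011
```

Run:
```python
from h import *
st(); print(np.round(manip.state()["moment"],2)); snap("j",(245,120,95,130),(280,165,95,130))
a=cv2.imread('pics/side_j.png')[165:245,255:325]
cv2.imwrite('pics/j2.png',cv2.resize(a,None,fx=7,fy=7,interpolation=cv2.INTER_CUBIC))
```

```text
t 15.0 tcp [540.2 -38.1 128.5] jaw 95.7 w 11.0 F [ 0.  -0.6 -1.8] q [ 0.76  0.27 -0.84  1.82  0.21  1.16  1.52]
[ 0.05 -0.05  0.  ]
```

View pics/j2.png

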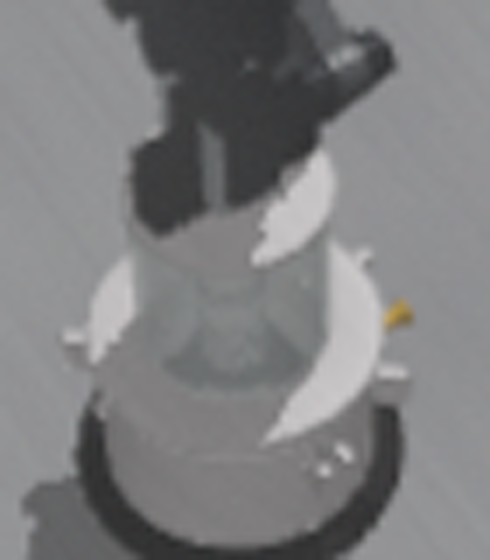

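No contact so far, with the lid's underside about 7 mm above its seat and the lugs inside the notches. I continue to the seat.

Request:
servo_tool([
  {"tx":0,"ty":0,"tz":-1.5,"spin":0,"fingers":-1},
  {"tx":0,"ty":0,"tz":-3,"spin":0,"fingers":-1},
  {"tx":0,"ty":0,"tz":-4.5,"spin":0,"fingers":-1},
  {"tx":0,"ty":0,"tz":-5.5,"spin":0,"fingers":-1},
  {"tx":0,"ty":0,"tz":-6.5,"spin":0,"fingers":-1},
  {"tx":0,"ty":0,"tz":-7.2,"spin":0,"fingers":-1},
  {"tx":0,"ty":0,"tz":-7.2,"spin":0,"fingers":-1},
  {"tx":0,"ty":0,"tz":-7.2,"spin":0,"fingers":-1},
])

```text
clock: 15.77
tool_pos: [0.5405, -0.038, 0.1217]
ee_rot: [-0.003, -0.05, 0.999, 0.001]
ft_force: [-0.0, 0.2, -1.1]
width: 0.0108
```

Run:
```python
from h import *
st(); print(np.round(manip.state()["moment"],2))
```

```text
t 15.77 tcp [540.5 -38.  121.7] jaw 95.7 w 10.8 F [-0.   0.2 -1.1] q [ 0.76  0.28 -0.83  1.83  0.22  1.14  1.52]
[-0.07  0.01  0.01]
```

Request:
servo_tool([
  {"tx":0,"ty":0,"tz":-0.6,"spin":0,"fingers":-1},
  {"tx":0,"ty":0,"tz":-1.2,"spin":0,"fingers":-1},
  {"tx":0,"ty":0,"tz":-1.5,"spin":0,"fingers":-1},
  {"tx":0,"ty":0,"tz":-1.5,"spin":0,"fingers":-1},
  {"tx":0,"ty":0,"tz":-1.5,"spin":0,"fingers":-1},
])

```text
clock: 16.18
tool_pos: [0.5407, -0.0378, 0.1214]
ee_rot: [-0.003, -0.05, 0.999, 0.001]
ft_force: [-1.8, 0.9, 6.9]
width: 0.011
```

Run:
```python
from h import *
st(); print(np.round(manip.state()["moment"],2)); snap("k",(245,120,95,130),(280,165,95,130))
a=cv2.imread('pics/side_k.png')[165:245,255:325]
cv2.imwrite('pics/k2.png',cv2.resize(a,None,fx=7,fy=7,interpolation=cv2.INTER_CUBIC))
```

```text
t 16.18 tcp [540.7 -37.8 121.4] jaw 95.7 w 11.0 F [-1.8  0.9  6.9] q [ 0.76  0.28 -0.83  1.83  0.22  1.14  1.52]
[-0.01  0.68 -0.06]
```

View pics/k2.png

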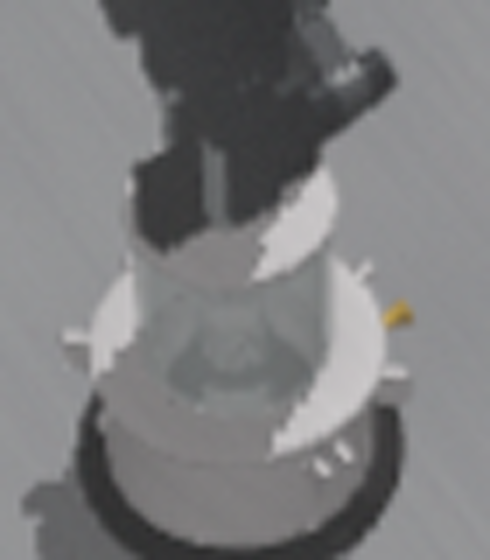

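Contact at TCP z 121.4 (expected 121.1) with about 8 N up, and the flange lies flat on the rim: seated and unturned. Now I turn it clockwise 45°, first to 0.5 rad, then check.

Request:
servo_tool([
  {"tx":0,"ty":0,"tz":-0.3,"spin":-0.03,"fingers":-1},
  {"tx":0,"ty":0,"tz":-0.3,"spin":-0.08,"fingers":-1},
  {"tx":0,"ty":0,"tz":-0.3,"spin":-0.14,"fingers":-1},
  {"tx":0,"ty":0,"tz":-0.3,"spin":-0.2,"fingers":-1},
  {"tx":0,"ty":0,"tz":-0.3,"spin":-0.26,"fingers":-1},
  {"tx":0,"ty":0,"tz":-0.3,"spin":-0.32,"fingers":-1},
  {"tx":0,"ty":0,"tz":-0.3,"spin":-0.38,"fingers":-1},
  {"tx":0,"ty":0,"tz":-0.3,"spin":-0.44,"fingers":-1},
  {"tx":0,"ty":0,"tz":-0.3,"spin":-0.48,"fingers":-1},
  {"tx":0,"ty":0,"tz":-0.3,"spin":-0.5,"fingers":-1},
  {"tx":0,"ty":0,"tz":-0.3,"spin":-0.5,"fingers":-1},
])

```text
clock: 17.2
tool_pos: [0.5412, -0.0372, 0.1215]
ee_rot: [-0.002, 0.199, 0.98, 0.002]
ft_force: [0.4, 1.4, 1.4]
width: 0.0109
```

Run:
```python
from h import *
st(); print(np.round(manip.state()["moment"],2)); snap("l",(245,120,95,130),(280,165,95,130))
a=cv2.imread('pics/side_l.png')[165:245,255:325]
cv2.imwrite('pics/l2.png',cv2.resize(a,None,fx=7,fy=7,interpolation=cv2.INTER_CUBIC))
```

```text
t 17.2 tcp [541.2 -37.2 121.5] jaw 67.1 w 10.9 F [0.4 1.4 1.4] q [ 0.7   0.26 -0.76  1.83  0.19  1.13  1.04]
[ 0.39 -0.1  -0.02]
```

View pics/l2.png

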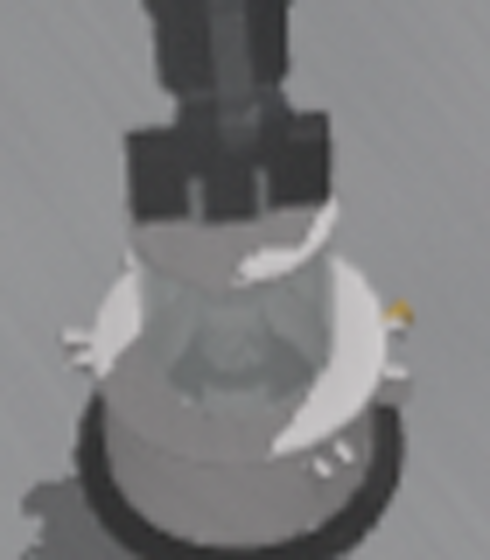

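The lid is turned 28.6°, free and level. The pointers at crop (400,322) and (85,360) are approaching the single ribs at (400,372) and (75,337). The remaining turn is 0.285 rad.

Request:
servo_tool([
  {"tx":0,"ty":0,"tz":-0.3,"spin":-0.03,"fingers":-1},
  {"tx":0,"ty":0,"tz":-0.3,"spin":-0.08,"fingers":-1},
  {"tx":0,"ty":0,"tz":-0.3,"spin":-0.13,"fingers":-1},
  {"tx":0,"ty":0,"tz":-0.3,"spin":-0.18,"fingers":-1},
  {"tx":0,"ty":0,"tz":-0.3,"spin":-0.23,"fingers":-1},
  {"tx":0,"ty":0,"tz":-0.3,"spin":-0.265,"fingers":-1},
  {"tx":0,"ty":0,"tz":-0.3,"spin":-0.28,"fingers":-1},
  {"tx":0,"ty":0,"tz":-0.3,"spin":-0.285,"fingers":-1},
  {"tx":0,"ty":0,"tz":-0.3,"spin":-0.285,"fingers":-1},
  {"tx":0,"ty":0,"tz":-0.3,"spin":-0.285,"fingers":-1},
  {"tx":0,"ty":0,"tz":-0.3,"spin":-0.285,"fingers":-1},
  {"tx":0,"ty":0,"tz":-0.3,"spin":-0.285,"fingers":-1},
])

```text
clock: 18.3
tool_pos: [0.5415, -0.0366, 0.1215]
ee_rot: [-0.002, 0.335, 0.942, 0.003]
ft_force: [0.9, 4.3, 4.2]
width: 0.011
```

Run:
```python
from h import *
st(); print(np.round(manip.state()["moment"],2)); snap("m",(245,120,95,130),(280,165,95,130))
a=cv2.imread('pics/side_m.png')[165:245,255:325]
cv2.imwrite('pics/m2.png',cv2.resize(a,None,fx=7,fy=7,interpolation=cv2.INTER_CUBIC))
```

```text
t 18.3 tcp [541.5 -36.6 121.5] jaw 50.9 w 11.0 F [0.9 4.3 4.2] q [ 0.66  0.25 -0.72  1.83  0.17  1.13  0.77]
[1.09 0.03 0.11]
```

View pics/m2.png

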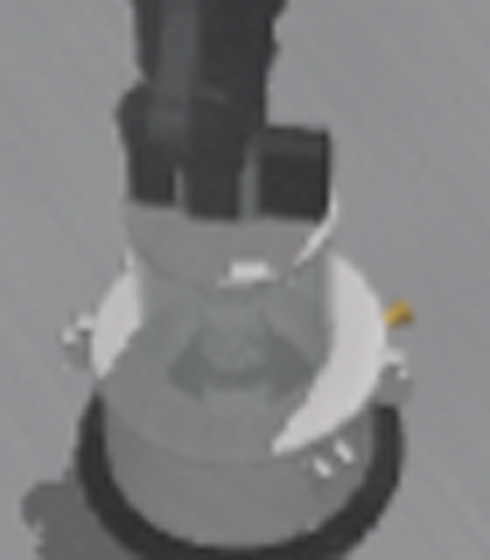

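View pics/side_m.png

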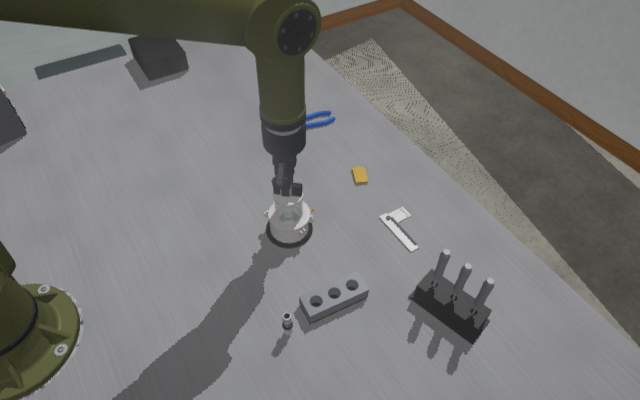

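View pics/top_m.png

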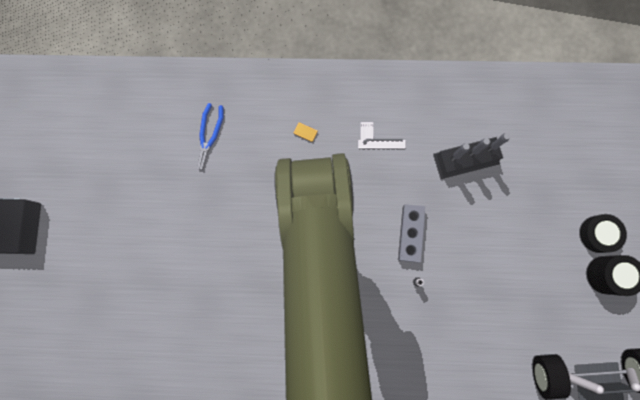

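The pointers now cover the single-rib marks at crop (75,335) and (400,370). The jaw has turned 44.8°, and the bystanders are where they were. I hold still for a moment to settle, then re-check.

Request:
servo_tool([
  {"tx":0,"ty":0,"tz":0,"spin":0,"fingers":-1},
  {"tx":0,"ty":0,"tz":0,"spin":0,"fingers":-1},
  {"tx":0,"ty":0,"tz":0,"spin":0,"fingers":-1},
  {"tx":0,"ty":0,"tz":0,"spin":0,"fingers":-1},
  {"tx":0,"ty":0,"tz":0,"spin":0,"fingers":-1},
  {"tx":0,"ty":0,"tz":0,"spin":0,"fingers":-1},
])

```text
clock: 18.9
tool_pos: [0.5415, -0.0366, 0.1215]
ee_rot: [-0.002, 0.335, 0.942, 0.003]
ft_force: [0.2, 3.5, 4.0]
width: 0.0109
```

Run:
```python
from h import *
st(); s=manip.state(); print(np.round(s["moment"],2),np.round(s["joint_velocities"],4)); snap("n",(255,165,70,80),(280,165,70,80),7)
st()
im=cv2.imread('pics/side_n.png')[165:245,255:325]; cv2.imwrite('pics/n2.png',cv2.resize(im,None,fx=7,fy=7,interpolation=cv2.INTER_CUBIC))
C=lambda p:((p-np.array([255,165]))*7+3).round(0)
for a in(-29.4,-39.4,-49.4): print(a,[C(proj("side",np.array([542.7+s_*49*np.cos(np.radians(a)),-36+s_*49*np.sin(np.radians(a)),52.5])/1000)).tolist() for s_ in(1,-1)])
```

```text
t 18.9 tcp [541.5 -36.6 121.5] jaw 50.8 w 10.9 F [0.2 3.5 4. ] q [ 0.66  0.25 -0.72  1.83  0.17  1.13  0.77]
[0.96 0.05 0.18] [-0.0008 -0.0002  0.001  -0.0007 -0.002  -0.0017 -0.0004]
t 19.0 tcp [541.6 -36.6 121.6] jaw 50.8 w 11.3 F [0.1 4.8 3.9] q [ 0.66  0.25 -0.72  1.83  0.17  1.13  0.77]
-29.4 [[402.0, 341.0], [69.0, 348.0]]
-39.4 [[400.0, 363.0], [73.0, 326.0]]
-49.4 [[393.0, 385.0], [81.0, 305.0]]
```

View pics/n2.png

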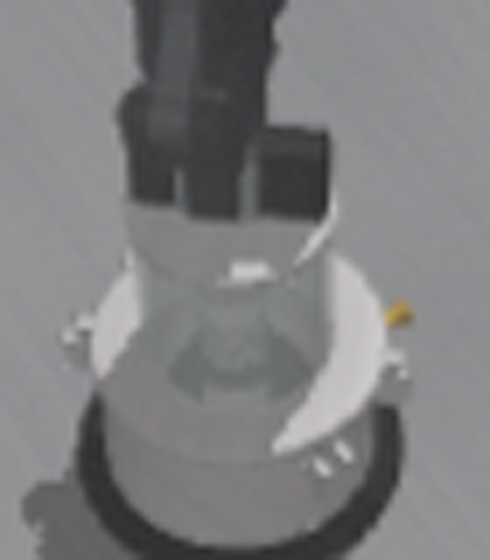

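The pointer tips at crop (398,358) and (80,328) match the 45° prediction ((400,363), (73,326)). Everything is motionless, so I hand in.

```bash
python3 -c "
from h import *
st()
from plant import hand_in
print(hand_in())"
```

```text
t 19.0 tcp [541.6 -36.6 121.6] jaw 50.8 w 11.3 F [0.1 4.8 3.9] q [ 0.66  0.25 -0.72  1.83  0.17  1.13  0.77]
the job is handed in; nothing more can be done
None
```

The damper is standing in the pot's holder and the lid is on, turned about 45° clockwise to the vent marks. I handed in at 19 s with the lid still gripped; no verdict was reported.

**Damper:** I lifted the larger damper out of the stand, lowered it into the holder and let it go. Afterwards its top measured 98.9 mm high, against 97.6 mm for the same point when it stood in the stand. It therefore looks home to within about 1.5 mm, which is the measuring error.

**Lid:**
- **Seating:** it went down through the notches without force and met the rim at TCP z 121.4 mm (121.1 expected).
- **Turn:** the jaw turned 44.8°, and both pointers stand at the single-rib marks. It never came near the catch.
- **At hand-in:** the joints were still (speeds at most 0.002 rad/s), the fingers were closed on the bar at 11 mm, and the tool was upright to under 0.01 rad.
- **Grip force:** it is not in the readings, so I could not check it directly.

**Bystanders:** they look unmoved in both pictures.

**What disagreed:**
- The two cameras differed by about 2.5 mm, so I relied on relative moves.
- A side force of about 4 to 5 N and a moment of about 1 N m remained on the tool, probably from the lid sitting slightly off-centre in the mouth.

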